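# Sample cassette from the magazine to the reading dock

## Robot

A 6-joint arm with a two-finger parallel gripper is mounted at the origin on the work surface. World frame = base frame: x ahead of the robot, y to its left, z up, the work surface at z = 0. Lengths are in mm, angles in rad, forces in N, time in s.
With the tool pointing down it reaches from about 350 to 775 mm from the base axis. Payload 7.3 kg.
Tool frame: the origin (TCP) lies on the mounting face of the last link; the fingertips stand 178 mm ahead of it and the grasp point (between the pads) lies 159 mm ahead of it; z points along the fingers, y is the line along which they close (so a half turn about z gives the same grasp; the last joint's range is limited). The gripper opens to 92 mm and grips with 3 to 60 N. Pads are 19 mm wide; open, the fingers measure 130 mm over their backs; the gripper's body (75 mm by 190 mm) begins 47 mm behind the grasp point.
Start: joints at [1.17, 0.342, 1.524, -0, 1.275, -0.146], TCP at [132.305, 508.058, 404.741] pointing down, gripper open.
Joint ranges: [-2.53, 2.53], [-0.77, 2.02], [0.04, 2.7], [-1, 4.14], [0.28, 2.66], [-3.11, 3.11]. Speed limits (rad/s): [2.57, 2.57, 3.14, 3.14, 3.14, 3.14].

## Interface

Orientations are given as [roll, pitch, yaw] about the fixed x, y, z axes, in that order (R = Rz(yaw) Ry(pitch) Rx(roll)).
In Python, from plant import bot gives the robot as it stands.
- The arm moves only by the tool shift_gripper, called as name([rows], argument=value, ...), one row to a line, values as JSON. Schema: {"type":"object","properties":{"steps":{"type":"array","items":{"type":"object","properties":{"aperture":{"type":"number"},"trans":{"type":"array","items":{"type":"number"},"minItems":3,"maxItems":3},"turn":{"type":"number"}},"additionalProperties":false,"required":["aperture"]},"minItems":1,"maxItems":5},"only":{"type":"string"},"quiet":{"type":"boolean"},"lines":{"type":"string"}},"required":["steps"],"additionalProperties":false}. steps is a list of rows, 1 to 5 of them, each an object with the fields aperture (the finger opening in mm), trans (a list: dx, dy, dz in shares of 1000 mm (1.0 is 1000 mm)), turn (a turn about the tool's z in a scale on which 1.0 is 2 pi rad); a field left out counts as zero (the opening has to be given); each row is the pose to reach, as a shift and turn from the pose commanded when the call began, along the tool's axes at that moment; what a row does not reach only later rows make up. A row lasts 1/8 s, in which the tool goes at most 62.5 mm and 0.188 rad, less where a joint would pass 70% of its speed; a pose out of reach is approached as far as the arm can. The fingers move at their own pace and stop on an object; the grip force is fixed at half the most. Time passes only in rows, so rows that do not move let the fingers close. The tool returns the time, the measured TCP pose, the force, the opening and the grip force at its end. only (a regular expression) keeps the lines of the reply that match it, lines (a string "A,B") keeps lines A to B, and quiet returns only ok. No shift or turn number may pass 1 either way. Input that does not fit is refused with a message, and nothing moves.
- bot.get_obs(): the state, without advancing time (a new reading comes with each control period).
- bot.capture(name): name is "side" or "top" or "wrist"; returns a dict with "color" (400x640x3 uint8, red, green, blue), "K" (3x3 intrinsics, pixels), "R" (3x3) and "t" (3): a world point X has camera coordinates R X + t. Camera axes: x right, y down, z forward; pixel columns grow to the right and rows downward; lengths in mm; the calibration is good to about 2 mm. A picture is of the moment at which its call begins. There is no depth.
- bot.close_job(): hands the job in; it is judged then, once.
The state is a dict: "time": time; "joint_positions": joint angles; "dq": joint speeds; "tau": joint torques, N m; "tool_pos": TCP position; "tcp_rot": TCP orientation; "contact_force": force on the tool from outside, world axes, zero at the start; "moment": the same for the moment, N m; "grip_width": finger opening in mm; "finger_force": force on a finger pad.
Only numpy, scipy, OpenCV 4.12 (cv2) and the standard library are available. Lean on these libraries where they do the work, as an engineer would, in place of code of your own. Each camera call takes 0.05 s, during which the arm holds its last target. There are 200 camera calls.

## Task

Draw the cassette with the blue tab out from under its two boxes, leaving both stacks of boxes upright in the magazine, and slide it flat along the bench, never lifting or tipping it, into the reading dock, tab end first and fully home against the stop. Let go of it there, and leave the orange cassette and everything else on the bench where it stands.

Things in the scene. Friction and masses are not known exactly. Their poses are not given: they have to be found in the camera images.
- cassette_blue: flat white plate 140 (x) x 52 (y) x 16 (z) mm, about 0.25 kg, with an upright blue tab near one end. Origin: centre of the underside; +x points from the plain tail to the tab end. The one to move. Starts flat on the bench at the bottom of either magazine bay, tab outside the mouth, two boxes on top.
- cassette_blue_tab (a point): middle of the blue tab, a rib 30 (x) x 10 (y) mm rising from the plate's top (16 mm) to 56 mm above the bench, centred at cassette x = +50 mm, y = 0; this point is at z = 40 mm. It can be pinched from above, fingers closing along the cassette's y
- cassette_orange: flat white plate 140 (x) x 52 (y) x 16 (z) mm, about 0.25 kg, with an upright orange tab near one end. Origin: centre of the underside; +x points from the plain tail to the tab end. Same shape as the blue one. It starts, and must stay, in the other bay.
- magazine: fixed grey/aluminium magazine, no floor (things in it stand on the bench), x = -50 to +56 mm, 152 mm wide (y), 58 mm tall; stacks in it reach 76 mm. Origin: centre on the bench; mouths face -x. Two bays centred at y = +42 and -42 mm, 58 mm wide inside, x = -44 to +50 mm. A cassette in a bay has its centre at about x = -22 mm and its tab towards -x
- magazine_gate (a point): middle of the gate, at magazine x = -50 mm, 22 mm up. The gate (x = -50 to -44 mm) closes both mouths from 22 to 58 mm above the bench: a cassette (16 mm) slides out below it along the magazine's -x, while the boxes (30 mm) are held back by it and drop onto the bench
- dock: fixed reading dock. Origin: centre on the bench; the cassette enters flat on the bench along +x. Rails 18 mm tall, 57 mm apart inside, 77 mm outside, x = -30 to +58 mm, flared outwards from x = -30 to -53 mm (73 mm inside, 92 mm outside there). Black stop, face at x = +50 mm. The metal sheet between the rails is level with the bench
- dock_arch (a point): middle of the underside of the dock's white arch, at dock x = +26 mm, 72 mm above the bench. The arch spans x = 5 to 48 mm, 101 mm wide (y), top 96 mm above the bench: the tab passes under it, the gripper does not, so the cassette must be held or pushed at its tail
- dock_home (a point): where the centre of the cassette's underside lies when fully home against the stop (dock x = -20 mm, on the bench); axes as the dock's; the cassette's +x then points along +x and its tail stands 37 mm out of the mouth
- box_l_low: closed slide box, green or yellow, 88 (x) x 50 (y) x 30 mm, about 0.13 kg, in the magazine's left bay (y > 0), on the cassette; origin at the centre of its underside
- box_l_top: closed slide box, green or yellow, 88 (x) x 50 (y) x 30 mm, about 0.13 kg, in the magazine's left bay (y > 0), on the lower box; origin at the centre of its underside
- box_r_low: closed slide box, green or yellow, 88 (x) x 50 (y) x 30 mm, about 0.13 kg, in the magazine's right bay (y < 0), on the cassette; origin at the centre of its underside
- box_r_top: closed slide box, green or yellow, 88 (x) x 50 (y) x 30 mm, about 0.13 kg, in the magazine's right bay (y < 0), on the lower box; origin at the centre of its underside
- amber_bottle: brown glass bottle with black cap, upright, 60 mm diameter, 130 mm tall; loose bystander standing on the bench, origin at the centre of its underside
- beaker: open glass beaker, upright, 66 mm diameter at the rim, 85 mm tall; loose bystander standing on the bench, origin at the centre of its underside
- white_bottle: white plastic bottle with blue cap, 56 mm diameter, 110 mm tall; loose bystander standing on the bench, origin at the centre of its underside
- tube_rack: clear test tube rack with ten tubes, 50 (its x) x 120 (its y) mm, 90 mm tall; loose bystander standing on the bench, origin at the centre of its underside
- tip_box: plain blue box, 85 (its x) x 60 (its y) mm, 45 mm tall; loose bystander standing on the bench, origin at the centre of its underside
- mouse: grey computer mouse, 100 (its x) x 58 (its y) mm, 31 mm tall; loose bystander standing on the bench, origin at the centre of its underside
- jar: white jar, 52 mm diameter, 60 mm tall; loose bystander standing on the bench, origin at the centre of its underside

How it is judged (in metres and radians):
On the way, in this order (a step that is already met when the one before it is completed fails the run):
1. the blue cassette is drawn clear of the magazine (x of cassette_blue in the frame of magazine below -0.125 m), for 0.1 s.
2. the blue cassette lies on the bench, not touched by the fingers: put down to be taken another way, before it enters the dock (contact force between the fingers and cassette_blue below 0.05 N and linear speed of cassette_blue below 0.01 m/s and x of cassette_blue_tab in the frame of dock below 0.015 m), for 0.1 s.
At the end, for the whole second after the job is handed in: Blue cassette flat in the dock, tab first, within 5 mm of home and 0.08 rad of its axis, at rest; all four boxes upright (0.12 rad), within 35 mm of their starts; orange cassette within 15 mm, bystanders within 25 mm of theirs and upright (0.15 rad) (x of cassette_blue in the frame of dock_home between -0.005 and 0.004 m and y of cassette_blue in the frame of dock_home between -0.005 and 0.005 m and angle between the x axis of cassette_blue and the x axis of dock_home, either way round below 0.08 rad and x of cassette_blue_tab in the frame of dock above 0.02 m and height (world z) of cassette_blue between -0.005 and 0.005 m and angle between cassette_blue's own z axis and vertical below 0.05 rad and linear speed of cassette_blue below 0.01 m/s and distance of each of box_l_low, box_l_top, box_r_low, box_r_top from where it was at the start of the episode below 0.035 m and angle between each of box_l_low, box_l_top, box_r_low, box_r_top's own z axis and vertical below 0.12 rad and distance of each of amber_bottle, beaker, white_bottle, tube_rack, tip_box, mouse, jar from where it was at the start of the episode below 0.025 m and angle between each of amber_bottle, beaker, white_bottle, tube_rack, tip_box, mouse, jar's own z axis and vertical below 0.15 rad and distance of cassette_orange from where it was at the start of the episode below 0.015 m); the robot touches nothing.
It fails at once if the blue cassette lifted more than 12 mm off the bench (height (world z) of cassette_blue above 0.012 m).
It fails at once if the blue cassette tipped (angle between cassette_blue's own z axis and vertical above 0.2 rad).
It fails at once if a stack toppled or a box pulled out (angle between any of box_l_low, box_l_top, box_r_low, box_r_top's own z axis and vertical above 0.7 rad or distance of any of box_l_low, box_l_top, box_r_low, box_r_top from where it was at the start of the episode above 0.06 m).
It fails at once if the orange cassette or a bystander disturbed (distance of any of amber_bottle, beaker, white_bottle, tube_rack, tip_box, mouse, jar from where it was at the start of the episode above 0.025 m or distance of cassette_orange from where it was at the start of the episode above 0.015 m or angle between any of amber_bottle, beaker, white_bottle, tube_rack, tip_box, mouse, jar's own z axis and vertical above 0.35 rad).
It also fails if it takes over 64 s, if anything falls off the work surface, if the arm or the gripper's body presses on something with over 40 N, if the wrist force passes 120 N, or if a joint passes its speed limit or range.

## Working session

There is one attempt and no reset: what is moved stays moved. The work goes in short steps, Python scripts to look and compute and a tool call to move; the robot and the scene stay as the last step left them, time stands still between calls to the robot, and variables do not carry over. Pictures are saved under pics/ and viewed, at most 10 in all, crops included, and the job is handed in when it is done.

```bash
ls; mkdir -p pics; python3 - <<'E'
from plant import bot
import cv2,json
for n in ("top","side"):
    c=bot.capture(n); cv2.imwrite(f"pics/{n}0.png",c["color"][:,:,::-1])
    print(n,c["K"],c["R"],c["t"])
print(bot.get_obs())
E
```

```text
pics
plant.py
top [[456.32147165   0.         313.39596996]
 [  0.         456.32147165 196.16451953]
 [  0.           0.           1.        ]] [[-0.00351859 -0.99986097 -0.01629931]
 [-0.99161055  0.00559474 -0.12914033]
 [ 0.12921357  0.01570818 -0.99149236]] [  83.2021685   562.53885579 1213.37044384]
side [[392.35167243   0.         323.8839822 ]
 [  0.         392.35167243 202.02997235]
 [  0.           0.           1.        ]] [[ 0.99905206 -0.03949443  0.01830745]
 [-0.01853656 -0.76649112 -0.64198735]
 [ 0.03938742  0.64103943 -0.76649663]] [-557.26287299  108.66332492 1216.19813885]
{'time': 0.1, 'joint_positions': array([ 1.17000589e+00,  3.42671636e-01,  1.52488463e+00, -1.27170741e-05,
        1.27539800e+00, -1.46008323e-01]), 'dq': array([ 5.66049356e-05, -1.75147875e-03, -1.67944290e-03, -1.38001550e-04,
        2.25354546e-04,  1.11658226e-03]), 'tau': array([ 2.04628821e-03, -4.32001019e+01, -2.44694853e+01,  7.18493946e-02,
        5.25889895e-02, -1.66159992e-05]), 'tool_pos': array([132.26071905, 507.95754205, 404.11751125]), 'tcp_rot': array([-3.14024376e+00, -1.86068839e-04,  2.88681413e+00]), 'contact_force': array([ 0.49052094, -0.39453028,  0.96585659]), 'moment': array([ 0.0557766 ,  0.00459206, -0.01340749]), 'finger_force': 0.0, 'grip_width': 92.14009620944323}
```

View pics/top0.png

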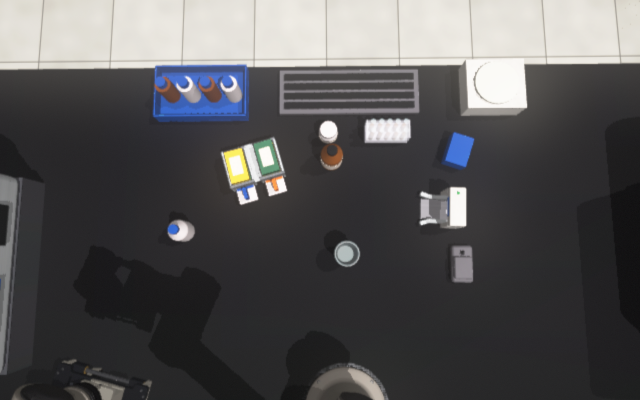

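View pics/side0.png

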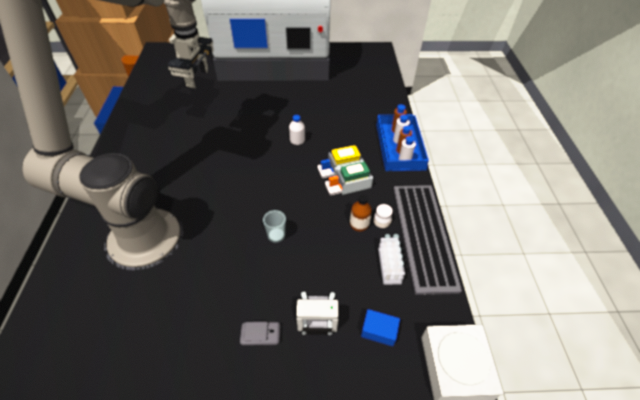

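Top view: the magazine is at about (253,165), with the blue tab at (246,194) under the yellow boxes. The dock is at (445,208) with its mouth facing image left. The beaker is at (347,254) and the amber bottle at (331,156), between the two. I'll zoom in to measure.

```bash
python3 - <<'E'
import cv2,numpy as np
im=cv2.imread("pics/top0.png")
a=cv2.resize(im[130:210,210:300],None,fx=4.4,fy=4.4,interpolation=cv2.INTER_CUBIC)
b=cv2.resize(im[170:250,400:490],None,fx=4.4,fy=4.4,interpolation=cv2.INTER_CUBIC)
cv2.imwrite("pics/z.png",np.hstack([a,b]))
im=cv2.imread("pics/side0.png")
a=cv2.resize(im[135:205,305:385],None,fx=5,fy=5,interpolation=cv2.INTER_CUBIC)
b=cv2.resize(im[280:350,275:355],None,fx=5,fy=5,interpolation=cv2.INTER_CUBIC)
cv2.imwrite("pics/zs.png",np.hstack([a,b]))
E
```

```text
(no output)
```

View pics/z.png

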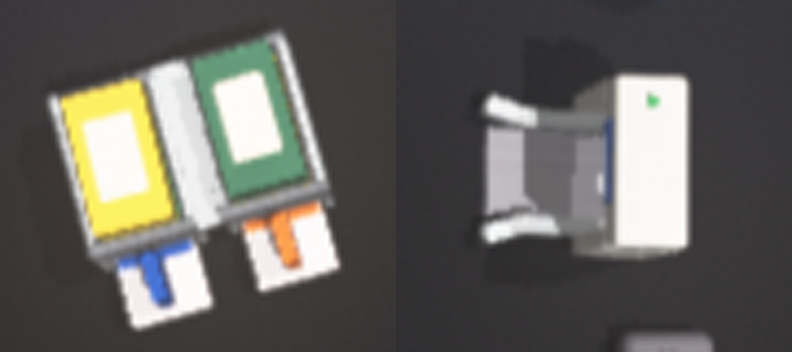

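View pics/zs.png

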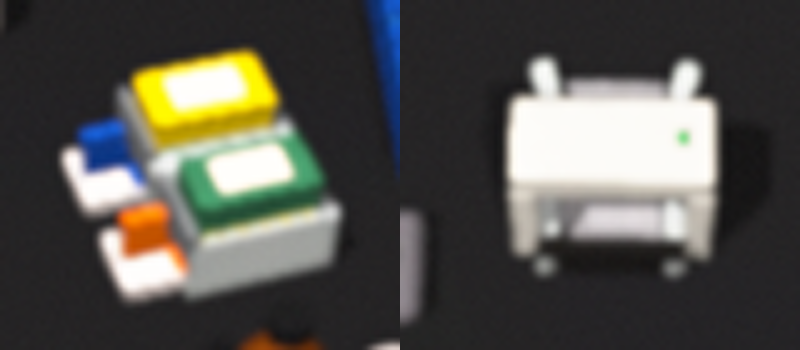

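The zooms give clear corners for the magazine, the blue plate end, the blue rib and the arch. I'll fit the poses by least squares on both views.

```bash
cat > h.py <<'E'
import numpy as np,cv2
from scipy.optimize import least_squares
K={};R={};T={}
def load(bot,names):
    d={}
    for n in names:
        c=bot.capture(n); d[n]=c
    return d
def proj(c,X):
    p=(c["R"]@np.asarray(X,float).T).T+c["t"]; p=p@c["K"].T; return p[:,:2]/p[:,2:]
def world(pose,P):
    x,y,a=pose; P=np.asarray(P,float); c,s=np.cos(a),np.sin(a)
    return np.c_[x+c*P[:,0]-s*P[:,1],y+s*P[:,0]+c*P[:,1],P[:,2]]
def fit(obs,g):  # obs: list of (cam,P,uv)
    f=lambda q:np.concatenate([(proj(c,world(q,P))-uv).ravel() for c,P,uv in obs])
    r=least_squares(f,g,x_scale=[10,10,.1],loss="soft_l1"); return r.x,np.round(r.fun.reshape(-1,2),1)
def backproj(c,uv,z):
    d=c["R"].T@np.linalg.inv(c["K"])@np.r_[uv,1]; o=-c["R"].T@c["t"]; return o+d*(z-o[2])/d[2]
E
python3 - <<'E'
from plant import bot
from h import *
d=load(bot,["top","side"]);t,s=d["top"],d["side"]
def tz(L,ox,oy,dx=0): return np.array([[(u-dx+.5)/4.4-.5+ox,(v+.5)/4.4-.5+oy] for u,v in L])
def sz(L,ox,oy,dx=0): return np.array([[(u-dx+.5)/5-.5+ox,(v+.5)/5-.5+oy] for u,v in L])
mt=([[56,76,58],[-50,76,58],[-50,-76,58],[56,-76,58]],tz([(50,97),(90,250),(330,190),(284,32)],210,130))
ms=([[-50,-76,0],[56,-76,0],[56,-76,58]],sz([(190,297),(336,268),(342,205)],305,135))
ct=([[70,26,16],[70,-26,16]],tz([(213,306),(133,328)],210,130))
cs=([[70,26,16],[70,-26,16]],sz([(91,207),(62,150)],305,135))
dt=([[5,50.5,96],[48,50.5,96],[48,-50.5,96],[5,-50.5,96],[-53,46,18],[-53,-46,18]],tz([(617,75),(689,77),(687,248),(613,250),(490,93),(481,243)],400,170,396))
ds=([[5,-50.5,96],[5,50.5,96],[48,50.5,96],[48,-50.5,96]],sz([(513,97),(720,103),(717,188),(506,187)],275,280,400))
for n,a,b,g in(("mag",mt,ms,[600,200,0.2]),("cas",ct,cs,[500,200,3.3]),("dock",dt,ds,[500,-250,-1.57])):
    for o in([(t,*a),(s,*b)],[(t,*a)],[(s,*b)]):
        q,r=fit(o,g);print(n,np.round(q,3),r.tolist())
for n,uv,z in(("white",(180,229),110),("amber",(331,150),130),("jar",(328,131),60),("beaker",(347,254),85),("mouse",(461,264),20),("tip",(458,151),45),("rack",(387,130),90)):
    print(n,np.round(backproj(t,uv,z)))
E
```

```text
mag [6.53965e+02 2.45772e+02 2.73000e-01] [[-0.4, -1.0], [0.2, 1.0], [-0.3, -0.6], [-0.1, -1.2], [-0.6, 0.8], [-1.1, -0.2], [-0.4, 0.9]]
mag [6.52375e+02 2.45375e+02 2.66000e-01] [[-0.1, -0.7], [0.1, 1.4], [-0.2, 0.2], [0.3, -0.5]]
mag [6.57596e+02 2.48687e+02 2.56000e-01] [[0.0, -0.0], [-0.4, -0.5], [0.3, 0.5]]
cas [619.018 281.167   3.433] [[-0.2, -0.5], [0.1, -0.1], [-1.0, -0.5], [0.1, 1.0]]
cas [618.777 279.217   3.407] [[-0.1, 0.0], [0.1, -0.0]]
cas [619.401 285.995   3.49 ] [[-0.2, -0.8], [0.2, 0.9]]
dock [ 528.811 -267.763   -1.63 ] [[-0.0, -0.3], [0.2, 0.1], [0.2, 0.0], [0.2, -1.3], [-0.1, 0.4], [1.1, -0.6], [0.0, 0.3], [-1.3, 0.1], [-0.7, -0.6], [0.3, -1.5]]
dock [ 528.163 -267.163   -1.633] [[-0.2, -0.0], [0.0, 0.4], [-0.1, 0.3], [-0.1, -1.1], [-0.2, 0.5], [0.8, -0.5]]
dock [ 529.611 -268.987   -1.625] [[0.3, 0.8], [-1.0, 0.5], [-0.2, -0.2], [0.7, -0.9]]
white [470. 422. 110.]
amber [670.  34. 130.]
jar [740.  40.  60.]
beaker [405.  -7.  85.]
mouse [ 377. -319.   20.]
tip [ 685. -317.   45.]
rack [ 733. -117.   90.]
```

```bash
cat > d.py <<'E'
# shift in tool axes from the measured pose to world x y z yaw
import sys
from plant import bot
import numpy as np
from scipy.spatial.transform import Rotation as Rn
x,y,z,w=map(float,sys.argv[1:5]); o=bot.get_obs()
r=Rn.from_euler("xyz",o["tcp_rot"]); d=r.inv().apply(np.array([x,y,z])-o["tool_pos"])
yaw=o["tcp_rot"][2]; print("t",o["time"],"shift",np.round(d,1),"turn",np.round((yaw-w+np.pi)%(2*np.pi)-np.pi,3), "q",np.round(o["joint_positions"],2),"F",np.round(o["contact_force"],1))
E
python3 d.py 571 268 330 0.27
```

```text
t 0.2 shift [-485.1 -121.6   74.4] turn 2.617 q [ 1.17  0.34  1.52  0.    1.28 -0.15] F [-0.5 -0.1 -0.4]
```

The rows are not in the units I measure in: shifts go in shares of 1000 mm and turns go in shares of 2 pi rad. I convert before sending: -240 mm / 1000 = -0.24, -190 mm / 1000 = -0.19, 0.9 rad / 6.2832 = 0.1432.

shift_gripper([
  {"aperture": 92, "trans": [-0.04, -0.01, 0], "turn": 0.0286},
  {"aperture": 92, "trans": [-0.09, -0.023, 0], "turn": 0.0573},
  {"aperture": 92, "trans": [-0.14, -0.035, 0], "turn": 0.0859},
  {"aperture": 92, "trans": [-0.19, -0.048, 0], "turn": 0.1146},
  {"aperture": 92, "trans": [-0.24, -0.06, 0], "turn": 0.1432},
])

```text
time: 0.82
tool_pos: [350.8, 388.5, 404.7]
tcp_rot: [-3.142, -0.0, 1.981]
contact_force: [0.4, 0.2, -0.9]
grip_width: 91.8
finger_force: 0.0
```

```bash
python3 d.py 571 268 330 0.27
```

```text
t 0.825 shift [-198.3  154.    74.6] turn 1.711 q [0.69 0.34 1.53 0.   1.27 0.28] F [ 0.4  0.2 -0.9]
```

In the tool's units: -198 mm / 1000 = -0.198, -160 mm / 1000 = -0.16, 0.9 rad / 6.2832 = 0.1432.

shift_gripper([
  {"aperture": 92, "trans": [-0.04, 0.031, 0.015], "turn": 0.0286},
  {"aperture": 92, "trans": [-0.08, 0.062, 0.03], "turn": 0.0573},
  {"aperture": 92, "trans": [-0.12, 0.093, 0.045], "turn": 0.0859},
  {"aperture": 92, "trans": [-0.16, 0.124, 0.06], "turn": 0.1146},
  {"aperture": 92, "trans": [-0.198, 0.154, 0.075], "turn": 0.1432},
])

```text
time: 1.45
tool_pos: [571.7, 269.6, 329.0]
tcp_rot: [-3.141, 0.0, 1.081]
contact_force: [0.4, 0.4, 0.8]
grip_width: 91.9
finger_force: 0.0
```

```bash
python3 d.py 571 268 330 0.27
```

```text
t 1.45 shift [-1.7  0.1 -1. ] turn 0.811 q [0.32 0.6  1.31 0.   1.23 0.81] F [0.4 0.4 0.8]
```

In the tool's units: 0.81 rad / 6.2832 = 0.1289.

shift_gripper([
  {"aperture": 92, "turn": 0.0286},
  {"aperture": 92, "turn": 0.0573},
  {"aperture": 92, "turn": 0.0859},
  {"aperture": 92, "turn": 0.1146},
  {"aperture": 92, "turn": 0.1289},
])

```text
time: 2.08
tool_pos: [570.3, 270.6, 329.4]
tcp_rot: [-3.142, 0.001, 0.273]
contact_force: [0.0, -0.3, -0.6]
grip_width: 91.8
finger_force: 0.0
```

```bash
python3 d.py 571 268 330 0.27; python3 - <<'E'
from plant import bot
import cv2
c=bot.capture("wrist"); cv2.imwrite("pics/w1.png",c["color"][:,:,::-1]); print(c["K"],c["R"],c["t"])
E
```

```text
t 2.075 shift [-0.   2.7 -0.6] turn 0.003 q [0.32 0.6  1.32 0.   1.23 1.62] F [ 0.  -0.3 -0.6]
[[335.66110739   0.         321.58341182]
 [  0.         335.66110739 199.39812021]
 [  0.           0.           1.        ]] [[ 0.26833109 -0.96332626 -0.00097543]
 [-0.93005842 -0.25932799  0.26026971]
 [-0.2509776  -0.06893125 -0.96553546]] [108.67664056 587.39165213 478.983818  ]
```

View pics/w1.png

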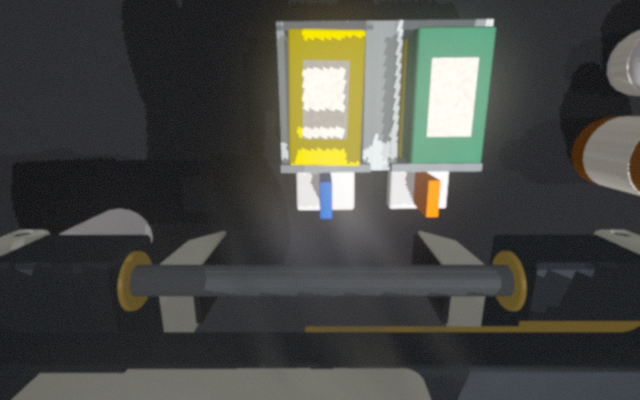

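The wrist view shows the blue rib at about (326,197), the plate's front edge from (297,210) to (354,210) and the gate at row 168. I'll zoom in and overlay the predicted model.

```bash
python3 - <<'E'
from plant import bot
from h import *
c=bot.capture("wrist"); im=np.ascontiguousarray(c["color"][:,:,::-1]); 
hsv=cv2.cvtColor(im,cv2.COLOR_BGR2HSV)
m=cv2.inRange(hsv,(105,110,40),(130,255,255)); m[:170]=0;m[235:]=0;m[:,:290]=0;m[:,360:]=0
ys,xs=np.nonzero(m);print(xs.min(),xs.max(),ys.min(),ys.max())
for r in range(ys.min(),ys.max()+1,4): print(r,xs[ys==r].min(),xs[ys==r].max())
z=cv2.resize(im[150:230,280:460],None,fx=4.4,fy=4.4,interpolation=cv2.INTER_CUBIC)
q=[619,281,3.41]
P=[[35,5,56],[65,5,56],[65,-5,56],[35,-5,56],[65,5,16],[65,-5,16],[70,26,16],[70,-26,16],[70,26,0],[70,-26,0]]
uv=proj(c,world(q,P));print(np.round(uv,1).tolist())
for u,v in (uv-[280,150]+.5)*4.4: cv2.circle(z,(int(u),int(v)),3,(0,255,0),-1)
mq=[653.5,245.8,.27]
for u,v in (proj(c,world(mq,[[-50,76,58],[-50,-76,58]]))-[280,150]+.5)*4.4: cv2.circle(z,(int(u),int(v)),3,(0,0,255),-1)
cv2.imwrite("pics/w1z.png",z)
E
```

```text
320 331 183 218
183 321 329
187 320 329
191 320 329
195 320 330
199 321 330
203 321 330
207 321 330
211 320 331
215 320 331
[[333.1, 182.8], [332.7, 219.7], [320.1, 219.7], [320.1, 182.8], [331.3, 205.7], [320.4, 205.7], [354.3, 211.0], [297.4, 210.9], [352.7, 206.1], [298.6, 206.0]]
```

View pics/w1z.png

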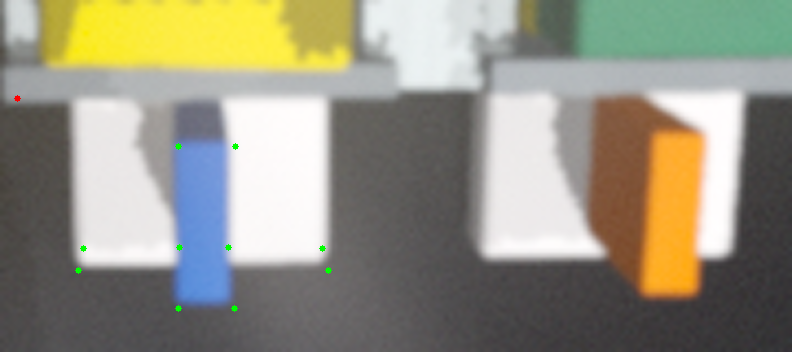

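The overlay agrees to within about 1 mm. Next, descend on the tab with a reduced opening.

In the tool's units: 124 mm / 1000 = 0.124, 110 mm / 1000 = 0.11, 0.004 rad / 6.2832 = 0.0006.

```bash
python3 d.py 570 268 205 0.268
```

```text
t 2.175 shift [ -0.9   2.4 124.4] turn 0.008 q [0.32 0.6  1.32 0.   1.23 1.62] F [-0.7  0.3 -0.7]
```

shift_gripper([
  {"aperture": 50, "trans": [0, 0.002, 0.03]},
  {"aperture": 50, "trans": [0, 0.002, 0.06]},
  {"aperture": 50, "trans": [0, 0.002, 0.09]},
  {"aperture": 50, "trans": [0, 0.0025, 0.11]},
  {"aperture": 50, "trans": [0, 0.0025, 0.124], "turn": 0.0006},
])

```text
time: 2.8
tool_pos: [570.8, 268.1, 204.5]
tcp_rot: [3.142, 0.001, 0.274]
contact_force: [0.0, -1.9, 1.1]
grip_width: 50.8
finger_force: 0.0
```

```bash
python3 d.py 570 268 205 0.268
```

```text
t 2.8 shift [-0.8 -0.1 -0.5] turn 0.006 q [0.32 0.74 1.44 0.   0.97 1.61] F [ 0.  -1.9  1.1]
```

shift_gripper([
  {"aperture": 0},
  {"aperture": 0},
  {"aperture": 0},
  {"aperture": 0},
  {"aperture": 0},
])

```text
time: 3.42
tool_pos: [571.1, 268.2, 206.3]
tcp_rot: [3.141, -0.001, 0.273]
contact_force: [-0.6, -1.0, 3.0]
grip_width: 9.9
finger_force: 30.0
```

```bash
python3 d.py 440 232 205 0.268
```

```text
t 3.425 shift [-136.    -0.5    1.2] turn 0.005 q [ 0.32  0.73  1.44 -0.    0.97  1.62] F [-0.6 -1.   3. ]
```

In the tool's units: -68 mm / 1000 = -0.068, -52 mm / 1000 = -0.052.

shift_gripper([
  {"aperture": 0, "trans": [-0.01, 0, 0]},
  {"aperture": 0, "trans": [-0.022, 0, 0]},
  {"aperture": 0, "trans": [-0.036, 0, 0]},
  {"aperture": 0, "trans": [-0.052, 0, 0]},
  {"aperture": 0, "trans": [-0.068, 0, 0]},
])

```text
time: 4.05
tool_pos: [505.9, 249.9, 206.3]
tcp_rot: [-3.141, -0.005, 0.273]
contact_force: [7.1, 1.1, -2.6]
grip_width: 9.7
finger_force: 30.0
```

shift_gripper([
  {"aperture": 0, "trans": [-0.016, 0, 0]},
  {"aperture": 0, "trans": [-0.032, 0, 0]},
  {"aperture": 0, "trans": [-0.046, 0, 0]},
  {"aperture": 0, "trans": [-0.058, 0, 0]},
  {"aperture": 0, "trans": [-0.068, 0, 0]},
])

```text
time: 4.68
tool_pos: [439.9, 231.6, 206.2]
tcp_rot: [-3.141, -0.002, 0.273]
contact_force: [1.0, 0.2, -0.2]
grip_width: 9.6
finger_force: 30.0
```

```bash
python3 - <<'E'
from plant import bot
import cv2,numpy as np
t=bot.capture("top")["color"][:,:,::-1]; s=bot.capture("side")["color"][:,:,::-1]
f=lambda i:cv2.resize(i,None,fx=3.2,fy=3.2,interpolation=cv2.INTER_CUBIC)
cv2.imwrite("pics/p2.png",np.hstack([f(t[130:250,200:320]),f(s[100:220,270:390])]))
E
```

```text
(no output)
```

View pics/p2.png

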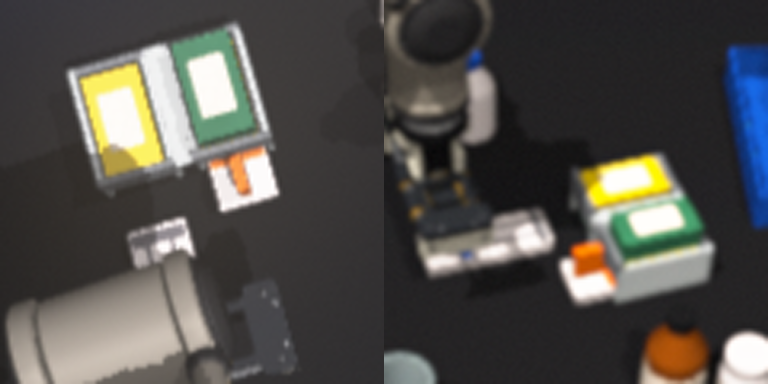

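```bash
python3 d.py 485 146 205 1.51
```

```text
t 4.775 shift [21.1 94.6  1.2] turn -1.237 q [0.33 0.55 1.84 0.   0.76 1.63] F [-1.2 -0.1  7.3]
```

The cassette is clear of the gate, with its tail at about (160,228) in the left crop. Both stacks stand upright and the orange cassette hasn't moved. Next, rotate it and head for the gap.

In the tool's units: -0.7 rad / 6.2832 = -0.1114.

shift_gripper([
  {"aperture": 0, "turn": -0.0159},
  {"aperture": 0, "turn": -0.0398},
  {"aperture": 0, "turn": -0.0637},
  {"aperture": 0, "turn": -0.0875},
  {"aperture": 0, "turn": -0.1114},
])

```text
time: 5.4
tool_pos: [440.2, 231.5, 206.3]
tcp_rot: [3.141, -0.001, 0.977]
contact_force: [1.9, -0.9, 5.8]
grip_width: 9.7
finger_force: 30.0
```

```bash
python3 d.py 485 146 205 1.51
```

```text
t 5.4 shift [-45.8  84.9   1.3] turn -0.533 q [ 0.33  0.55  1.84 -0.    0.75  0.92] F [ 1.9 -0.9  5.8]
```

In the tool's units: 85 mm / 1000 = 0.085, 64 mm / 1000 = 0.064, -0.533 rad / 6.2832 = -0.0848.

shift_gripper([
  {"aperture": 0, "trans": [-0.005, 0.01, 0], "turn": -0.0159},
  {"aperture": 0, "trans": [-0.014, 0.026, 0], "turn": -0.0366},
  {"aperture": 0, "trans": [-0.023, 0.043, 0], "turn": -0.0573},
  {"aperture": 0, "trans": [-0.034, 0.064, 0], "turn": -0.0764},
  {"aperture": 0, "trans": [-0.046, 0.085, 0], "turn": -0.0848},
])

```text
time: 6.02
tool_pos: [483.9, 146.2, 206.2]
tcp_rot: [-3.14, -0.002, 1.508]
contact_force: [-5.4, 14.2, 20.9]
grip_width: 9.7
finger_force: 30.0
```

```bash
python3 d.py 527 60 205 1.51;python3 d.py 532 -208 205 1.51
```

```text
t 6.025 shift [-83.3  48.4   1. ] turn -0.002 q [0.14 0.56 1.81 0.   0.77 0.2 ] F [-5.4 14.2 20.9]
t 6.025 shift [-350.5   70.1    0.5] turn -0.002 q [0.14 0.56 1.81 0.   0.77 0.2 ] F [-5.4 14.2 20.9]
```

In the tool's units: -83 mm / 1000 = -0.083, -64 mm / 1000 = -0.064.

shift_gripper([
  {"aperture": 0, "trans": [-0.012, 0.007, -0.0005]},
  {"aperture": 0, "trans": [-0.028, 0.017, -0.0005]},
  {"aperture": 0, "trans": [-0.045, 0.026, -0.0005]},
  {"aperture": 0, "trans": [-0.064, 0.038, -0.0005]},
  {"aperture": 0, "trans": [-0.083, 0.048, -0.0005]},
])

```text
time: 6.65
tool_pos: [526.4, 60.0, 206.3]
tcp_rot: [-3.139, -0.001, 1.506]
contact_force: [-2.6, 9.4, 10.4]
grip_width: 10.0
finger_force: 30.0
```

```bash
python3 d.py 532 -208 205 1.51
```

```text
t 6.65 shift [-267.1   23.     0.9] turn -0.004 q [-0.03  0.59  1.74  0.    0.81  0.03] F [-2.6  9.4 10.4]
```

In the tool's units: -120 mm / 1000 = -0.12, -95 mm / 1000 = -0.095.

shift_gripper([
  {"aperture": 0, "trans": [-0.02, 0.0017, -0.0003]},
  {"aperture": 0, "trans": [-0.045, 0.0039, -0.0003]},
  {"aperture": 0, "trans": [-0.07, 0.006, -0.0003]},
  {"aperture": 0, "trans": [-0.095, 0.008, -0.0003]},
  {"aperture": 0, "trans": [-0.12, 0.0103, -0.0003]},
])

```text
time: 7.28
tool_pos: [528.8, -60.7, 206.2]
tcp_rot: [-3.14, -0.001, 1.506]
contact_force: [0.2, 4.2, 4.7]
grip_width: 10.0
finger_force: 30.0
```

```bash
python3 d.py 532 -208 205 1.51
```

```text
t 7.275 shift [-146.7   12.8    1. ] turn -0.004 q [-0.26  0.6   1.74  0.    0.81 -0.19] F [0.2 4.2 4.7]
```

In the tool's units: -128 mm / 1000 = -0.128, -108 mm / 1000 = -0.108.

shift_gripper([
  {"aperture": 0, "trans": [-0.028, 0.0024, 0]},
  {"aperture": 0, "trans": [-0.056, 0.0048, 0]},
  {"aperture": 0, "trans": [-0.084, 0.0072, 0]},
  {"aperture": 0, "trans": [-0.108, 0.0093, 0]},
  {"aperture": 0, "trans": [-0.128, 0.011, 0]},
])

```text
time: 7.9
tool_pos: [531.6, -189.3, 206.3]
tcp_rot: [-3.14, -0.002, 1.505]
contact_force: [0.2, 1.6, 1.1]
grip_width: 10.1
finger_force: 30.0
```

```bash
python3 d.py 532 -208 205 1.51; python3 - <<'E'
from plant import bot
import cv2
c=bot.capture("wrist"); cv2.imwrite("pics/w3.png",c["color"][:,:,::-1])
E
```

```text
t 7.9 shift [-18.7   1.7   1.2] turn -0.005 q [-0.48  0.64  1.64  0.    0.86 -0.41] F [0.2 1.6 1.1]
```

View pics/w3.png

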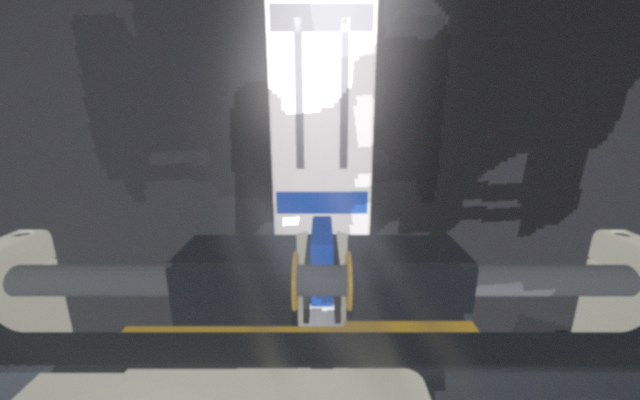

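The wrist view shows the rib (320,260) centred between the fingers and the plate running straight back toward its tail. I'll creep up to the mouth and release.

In the tool's units: -19 mm / 1000 = -0.019, 1.7 mm / 1000 = 0.0017, -0.005 rad / 6.2832 = -0.0008.

shift_gripper([
  {"aperture": 0, "trans": [-0.008, 0.0008, 0]},
  {"aperture": 0, "trans": [-0.015, 0.0014, 0], "turn": -0.0005},
  {"aperture": 0, "trans": [-0.019, 0.0017, 0], "turn": -0.0008},
  {"aperture": 0, "trans": [-0.019, 0.0017, 0], "turn": -0.0008},
  {"aperture": 0, "trans": [-0.019, 0.0017, 0], "turn": -0.0008},
])

```text
time: 8.57
tool_pos: [532.4, -208.3, 206.3]
tcp_rot: [-3.141, 0.0, 1.511]
contact_force: [-1.3, -0.9, -0.6]
grip_width: 9.7
finger_force: 30.0
```

shift_gripper([
  {"aperture": 60},
  {"aperture": 60},
  {"aperture": 60},
  {"aperture": 60},
  {"aperture": 60},
])

```text
time: 9.2
tool_pos: [532.5, -208.2, 206.5]
tcp_rot: [3.142, -0.0, 1.511]
contact_force: [0.6, -0.6, -0.4]
grip_width: 55.3
finger_force: 0.0
```

In the tool's units: 90 mm / 1000 = 0.09, -80 mm / 1000 = -0.08.

shift_gripper([
  {"aperture": 60, "trans": [0, 0, -0.02]},
  {"aperture": 60, "trans": [0, 0, -0.05]},
  {"aperture": 60, "trans": [0, 0, -0.08]},
  {"aperture": 90, "trans": [0.04, 0, -0.08]},
  {"aperture": 90, "trans": [0.09, 0, -0.08]},
])

```text
time: 9.82
tool_pos: [537.9, -118.1, 287.0]
tcp_rot: [3.14, 0.0, 1.509]
contact_force: [0.3, -0.0, 0.4]
grip_width: 75.5
finger_force: 0.0
```

shift_gripper([
  {"aperture": 90, "trans": [0.015, 0, 0]},
  {"aperture": 90, "trans": [0.015, 0, 0]},
])

```text
time: 10.07
tool_pos: [538.9, -102.8, 286.6]
tcp_rot: [3.141, 0.0, 1.513]
contact_force: [0.0, -0.6, -0.3]
grip_width: 89.4
finger_force: 0.0
```

```bash
python3 - <<'E'
from plant import bot
from h import *
c=bot.capture("top");np.savez("top3.npz",**c)
s=bot.capture("side")
t=c["color"][:,:,::-1]
a=cv2.resize(t[165:255,370:490],None,fx=3.3,fy=3.3,interpolation=cv2.INTER_CUBIC)
b=s["color"][:,:,::-1]
q=[528.8,-267.8,-1.63]
def draw(img,cam,P,ox,oy,f,col):
    for u,v in (proj(cam,P)-[ox,oy]+.5)*f: cv2.circle(img,(int(u),int(v)),2,col,-1)
b2=cv2.resize(b[255:345,260:380],None,fx=3.3,fy=3.3,interpolation=cv2.INTER_CUBIC)
D=[[-53,46,18],[-53,-46,18],[-53,36.5,18],[-53,-36.5,18],[5,50.5,96],[5,-50.5,96]]
x,y=532.4,-207.8
cq=[x+50*np.sin(-0.059)*-1*-1,y+50,-1.63]; 
a_=-1.63; cq=[x-50*np.cos(a_),y-50*np.sin(a_),a_]
C=[[70,26,16],[70,-26,16],[-70,26,16],[-70,-26,16],[65,0,56],[35,0,56]]
for img,cam,ox,oy in((a,c,370,165),(b2,s,260,255)):
    draw(img,cam,world(q,D),ox,oy,3.3,(0,0,255)); draw(img,cam,world(cq,C),ox,oy,3.3,(0,255,0))
cv2.imwrite("pics/p4.png",np.hstack([a,b2]))
E
python3 d.py 532 -100 181 1.511
```

```text
t 10.175 shift [  3.8  -7.2 105.5] turn -0.0 q [-0.33  0.51  1.62 -0.    1.02 -0.27] F [0.2 0.3 0.3]
```

View pics/p4.png

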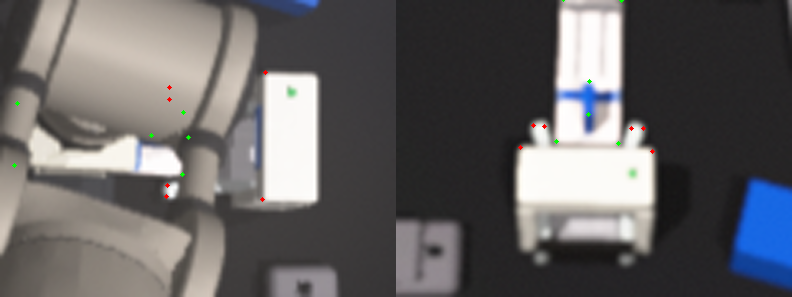

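In the side crop the plate (columns 555–622) sits centred between the flare tips (540 and 635) and points straight in. Next, take it by the tail.

In the tool's units: 104 mm / 1000 = 0.104, 95 mm / 1000 = 0.095.

shift_gripper([
  {"aperture": 92, "trans": [0, 0, 0.035]},
  {"aperture": 92, "trans": [0, 0, 0.07]},
  {"aperture": 92, "trans": [0, 0, 0.095]},
  {"aperture": 92, "trans": [0, 0, 0.104]},
  {"aperture": 92, "trans": [0, 0, 0.104]},
])

```text
time: 10.8
tool_pos: [538.9, -104.2, 182.4]
tcp_rot: [-3.141, -0.0, 1.51]
contact_force: [1.0, 0.2, 0.3]
grip_width: 91.9
finger_force: 0.0
```

shift_gripper([
  {"aperture": 0},
  {"aperture": 0},
  {"aperture": 0},
  {"aperture": 0},
  {"aperture": 0},
])

```text
time: 11.42
tool_pos: [538.8, -103.3, 182.7]
tcp_rot: [3.141, -0.0, 1.511]
contact_force: [-1.2, 0.2, 1.8]
grip_width: 51.4
finger_force: 30.0
```

```bash
python3 d.py 534.5 -192.7 181 1.511
```

```text
t 11.425 shift [-89.5   1.1   1.7] turn -0.0 q [-0.33  0.65  1.7   0.    0.78 -0.27] F [-1.2  0.2  1.8]
```

In the tool's units: -54 mm / 1000 = -0.054, -42 mm / 1000 = -0.042.

shift_gripper([
  {"aperture": 0, "trans": [-0.008, 0, 0]},
  {"aperture": 0, "trans": [-0.018, 0, 0]},
  {"aperture": 0, "trans": [-0.03, 0.0003, 0]},
  {"aperture": 0, "trans": [-0.042, 0.0005, 0]},
  {"aperture": 0, "trans": [-0.054, 0.0006, 0]},
])

```text
time: 12.05
tool_pos: [536.1, -158.1, 182.7]
tcp_rot: [3.141, -0.0, 1.51]
contact_force: [1.0, 5.2, 5.0]
grip_width: 51.6
finger_force: 30.0
```

shift_gripper([
  {"aperture": 0, "trans": [-0.008, 0, 0]},
  {"aperture": 0, "trans": [-0.015, 0.0002, 0]},
  {"aperture": 0, "trans": [-0.021, 0.0003, 0]},
  {"aperture": 0, "trans": [-0.027, 0.0003, 0]},
  {"aperture": 0, "trans": [-0.031, 0.0004, 0]},
])

```text
time: 12.68
tool_pos: [534.6, -188.7, 182.7]
tcp_rot: [3.142, -0.001, 1.51]
contact_force: [0.1, 6.1, 7.0]
grip_width: 51.7
finger_force: 30.0
```

```bash
python3 d.py 534.5 -192.7 181 1.511
```

```text
t 12.675 shift [-4.   0.1  1.7] turn -0.001 q [-0.47  0.68  1.65  0.    0.81 -0.41] F [0.1 6.1 7. ]
```

In the tool's units: -5 mm / 1000 = -0.005, -4 mm / 1000 = -0.004.

shift_gripper([
  {"aperture": 0, "trans": [-0.001, 0, 0]},
  {"aperture": 0, "trans": [-0.002, 0, 0]},
  {"aperture": 0, "trans": [-0.003, 0, 0]},
  {"aperture": 0, "trans": [-0.004, 0, 0]},
  {"aperture": 0, "trans": [-0.005, 0, 0]},
])

```text
time: 13.3
tool_pos: [534.4, -192.6, 182.7]
tcp_rot: [-3.141, -0.002, 1.51]
contact_force: [2.3, 13.4, 6.6]
grip_width: 51.3
finger_force: 30.0
```

In the tool's units: -3 mm / 1000 = -0.003, -2 mm / 1000 = -0.002.

shift_gripper([
  {"aperture": 0, "trans": [-0.001, 0, 0]},
  {"aperture": 0, "trans": [-0.002, 0, 0]},
  {"aperture": 0, "trans": [-0.003, 0, 0]},
])

```text
time: 13.68
tool_pos: [534.4, -193.4, 182.6]
tcp_rot: [-3.141, -0.006, 1.51]
contact_force: [4.3, 25.0, 10.3]
grip_width: 51.5
finger_force: 30.0
```

The stop is felt: force rose from 6 to 25 N, and the position matches the predicted home. Release and retreat upward.

In the tool's units: 1 mm / 1000 = 0.001.

shift_gripper([
  {"aperture": 92, "trans": [0.001, 0, 0]},
  {"aperture": 92, "trans": [0.001, 0, 0]},
  {"aperture": 92, "trans": [0.001, 0, 0]},
  {"aperture": 92, "trans": [0.001, 0, 0]},
  {"aperture": 92, "trans": [0.001, 0, 0]},
])

```text
time: 14.3
tool_pos: [534.2, -195.5, 182.4]
tcp_rot: [-3.142, -0.0, 1.511]
contact_force: [-0.3, -0.6, -0.5]
grip_width: 91.2
finger_force: 0.0
```

shift_gripper([
  {"aperture": 92, "trans": [0, 0, -0.02]},
  {"aperture": 92, "trans": [0, 0, -0.05]},
  {"aperture": 92, "trans": [0, 0, -0.1]},
  {"aperture": 92, "trans": [0.05, 0, -0.15]},
  {"aperture": 92, "trans": [0.11, 0, -0.18]},
])

```text
time: 14.92
tool_pos: [540.3, -96.1, 358.8]
tcp_rot: [3.139, 0.001, 1.508]
contact_force: [0.9, 0.4, 0.2]
grip_width: 91.9
finger_force: 0.0
```

shift_gripper([
  {"aperture": 92, "trans": [0.05, -0.02, 0]},
  {"aperture": 92, "trans": [0.11, -0.04, 0]},
  {"aperture": 92, "trans": [0.17, -0.07, 0]},
  {"aperture": 92, "trans": [0.23, -0.1, 0]},
  {"aperture": 92, "trans": [0.28, -0.12, 0]},
])

```text
time: 15.55
tool_pos: [436.5, 190.7, 356.8]
tcp_rot: [3.141, -0.0, 1.51]
contact_force: [1.3, 0.6, -0.2]
grip_width: 91.9
finger_force: 0.0
```

```bash
python3 - <<'E'
from plant import bot
from h import *
c=bot.capture("top");s=bot.capture("side")
f=lambda i,k:cv2.resize(np.ascontiguousarray(i[:,:,::-1]),None,fx=k,fy=k,interpolation=cv2.INTER_CUBIC)
a=f(c["color"][170:250,400:480],5)
b=f(s["color"][270:350,275:355],5)
a_=-1.63;ca,sa=np.cos(a_),np.sin(a_)
q=[528.8-20*ca,-267.8-20*sa,a_]
C=[[70,26,16],[70,-26,16],[-70,26,16],[-70,-26,16],[65,0,56],[35,0,56]]
for img,cam,ox,oy in((a,c,400,170),(b,s,275,270)):
    for u,v in (proj(cam,world(q,C))-[ox,oy]+.5)*5: cv2.circle(img,(int(u),int(v)),2,(0,255,0),-1)
w=f(c["color"][100:300,150:500],800/350)
h=f(s["color"][80:350,230:430],2)[:400]
cv2.imwrite("pics/p5.png",np.hstack([a,b])); cv2.imwrite("pics/p6.png",w)
E
```

```text
(no output)
```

View pics/p5.png

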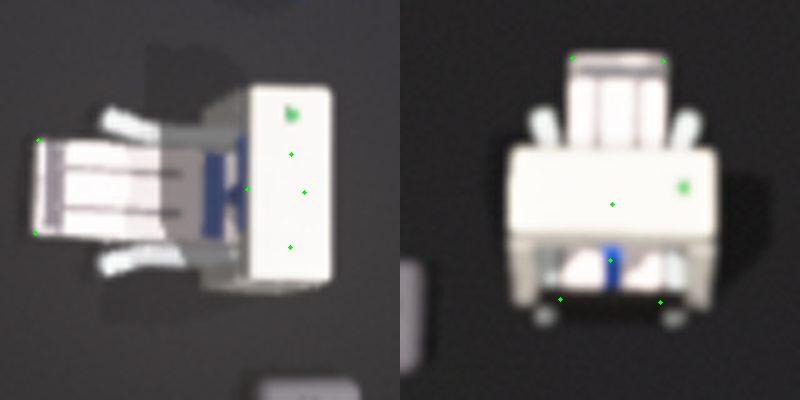

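View pics/p6.png

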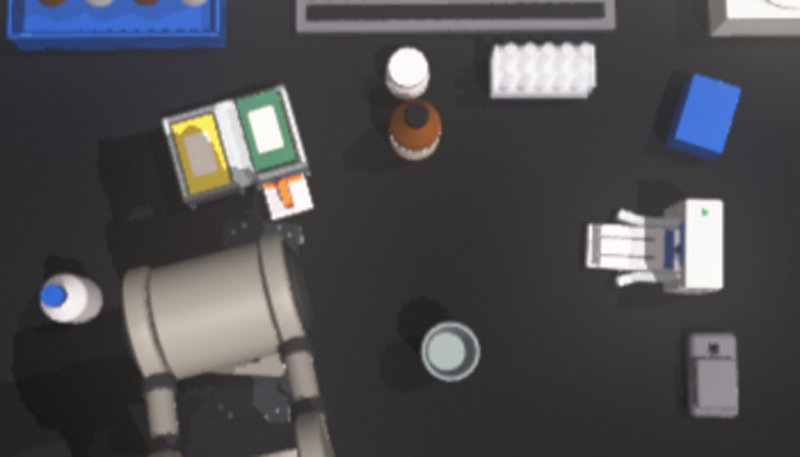

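The cassette is in the dock, with its tail at (34,188) in the crop against a predicted (37,187). The boxes and bystanders look undisturbed. I'll check seating numerically from the tail-to-flare distance, with sub-pixel edges.

```bash
python3 - <<'E'
from plant import bot
from h import *
def edge(p):  # first half-level rise along profile
    p=p.astype(float);lo=np.median(p[:4]);hi=p.max();h=(lo+hi)/2;i=np.argmax(p>h);return i-(p[i]-h)/(p[i]-p[i-1])
D0=[528.8,-267.8,-1.63]
for n,tip_P in(("top",0),("side",0)):
    c=bot.capture(n);g=cv2.cvtColor(c["color"],cv2.COLOR_RGB2GRAY)
    pr=lambda P:proj(c,world(D0,[P]))[0]
    def meas(P):
        # sample profile along dock x through point P, 0.5 mm steps, at P's height
        L=np.arange(-20,14,.5); uv=proj(c,world(D0,[[P[0]+l,P[1],P[2]] for l in L])).astype(np.float32)
        v=cv2.remap(g,uv[:,:1],uv[:,1:],cv2.INTER_LINEAR).ravel(); return L[0]+.5*edge(v)
    print(n,"tail",[round(meas((-90,y,16)),1) for y in(-18,-10,0,10,18)],"tips",[round(meas((-53,y,18)),1) for y in(-43,-41,-39,39,41,43)])
E
```

```text
top tail [np.float64(-1.7), np.float64(-1.4), np.float64(-1.0), np.float64(-1.0), np.float64(-0.9)] tips [np.float64(-1.3), np.float64(-1.6), np.float64(-1.5), np.float64(-2.3), np.float64(-1.9), np.float64(-1.2)]
side tail [np.float64(-3.2), np.float64(-4.0), np.float64(-3.9), np.float64(-4.9), np.float64(-4.0)] tips [np.float64(-3.9), np.float64(-4.3), np.float64(-4.3), np.float64(-5.2), np.float64(-5.0), np.float64(-4.6)]
```

The tail and the flare tips are offset from the model by the same amount in both views, to within about 0.5 mm. The cassette is therefore fully home, so I'm handing in.

```bash
python3 -c "
from plant import bot
print(bot.close_job())"
```

```text
the job is handed in; nothing more can be done
None
```

The blue cassette is drawn out and seated in the dock tab first, against the stop to within about 1 mm by camera measurement; it is released, both stacks stand upright and nothing else looks moved. The job is handed in, but no verdict was returned.

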